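# Lay the pinhole camera down on its shooting spot

### The job

The little black box (a pinhole camera) with the red band stands upright between two taped frames. Without gripping or lifting it, gently push it across the table, still standing, until its foot is just over the near edge of the green frame, then push it over so that it topples forward and lies flat wholly inside the green frame (on the tape is fine). Leave the other things alone.

Things in the scene. Friction and masses are not known exactly. Their poses are not given: they have to be found in the camera images.
- pinhole_box: Loose black box with a red band and silver line near the top and a white paper disc (the pinhole) on its top end. 90 mm wide (its x), 60 mm thick (its y), 130 mm tall (its z), 0.2 to 0.42 kg, both broad faces alike. It starts standing on its small end; origin in the centre of its underside (foot). One frame lies off its +y broad face, the other off its -y face.
- box_mid (a point): Centre of the box, 65 mm above its foot (30 mm above the table once it lies on a broad face). Pushed within 15 mm of the table the box slides upright (a push a little higher makes it lean or tip); pushed in its upper half it tips over its far bottom edge, passes balance at about 25 degrees (some 55 mm of travel at its top), then falls by itself, its top landing 130 mm beyond that edge.
- foot_a (a point): End of the box's foot at mid thickness, 45 mm from the origin along its +x.
- foot_b (a point): End of the box's foot at mid thickness, 45 mm from the origin along its -x.
- top_a (a point): End of the box's top at mid thickness, 45 mm along its +x, 130 mm above the foot.
- top_b (a point): End of the box's top at mid thickness, 45 mm along its -x, 130 mm above the foot.
- green_frame: Green tape rectangle flat on the table, fixed, no thickness to speak of. Inside 125 mm (its x) by 160 mm (its y), tape 12 mm wide, 149 by 184 mm outside. Origin at its centre; its y is along the box's y within 0.06 rad. On either side of the box, whose face starts 30 to 60 mm from its outer edge, centred sideways within 8 mm.
- blue_frame: The same rectangle in blue tape on the box's other side: not to be used.
- eraser: Bystander: white eraser in a blue sleeve, 20 x 46 x 12 mm, loose, beyond the box. Origin under its centre.
- prints: Bystander: small stack of square photo prints, 75 x 75 x 6 mm, loose, between the robot and the box. Origin under its centre.
- tin: Bystander: square black tin with red rim and silver lid, 112 x 112 x 125 mm, loose, left of the frames. Origin under its centre.
- bookend: Bystander: blue sheet-metal bookend with a green stripe, base 90 x 120 mm, upright plate 170 mm tall at its -x edge, loose, right of the frames. Origin under the centre of its base.
Mind the look-alikes: they are no part of the job. Leave any orange or purple look-alike of the pinhole_box alone.

How it is judged:
On the way, in this order (a step that is already met when the one before it is completed fails the run):
1. the box, still standing, has its foot at or over the green frame's near tape (angle between pinhole_box's own z axis and vertical below 0.25 rad and x of pinhole_box in the frame of green_frame between -0.04 and 0.04 m and y of pinhole_box in the frame of green_frame between -0.122 and 0.122 m), for 0.1 s.
2. the box has toppled onto a broad face (angle between pinhole_box's own z axis and vertical above 1.45 rad and height (world z) of box_mid below 0.038 m), for 0.2 s.
At the end, for the whole second after the job is handed in: The box lies still and flat on one broad face with all four ends of its foot and top inside the outer edge of the green tape (1 mm spare), and the eraser, prints, tin and bookend are within 15 mm of where they were (x of foot_a in the frame of green_frame between -0.0755 and 0.0755 m and y of foot_a in the frame of green_frame between -0.093 and 0.093 m and x of foot_b in the frame of green_frame between -0.0755 and 0.0755 m and y of foot_b in the frame of green_frame between -0.093 and 0.093 m and x of top_a in the frame of green_frame between -0.0755 and 0.0755 m and y of top_a in the frame of green_frame between -0.093 and 0.093 m and x of top_b in the frame of green_frame between -0.0755 and 0.0755 m and y of top_b in the frame of green_frame between -0.093 and 0.093 m and angle between pinhole_box's own z axis and vertical above 1.5 rad and height (world z) of box_mid below 0.036 m and linear speed of pinhole_box below 0.02 m/s and distance of each of eraser, prints, tin, bookend from where it was at the start of the episode below 0.015 m); the robot touches nothing.
It fails at once if the box is lifted off the table (its centre above 85 mm, or its foot's middle above 45 mm) (height (world z) of box_mid above 0.085 m or height (world z) of pinhole_box above 0.045 m).
It fails at once if the box is squeezed or rammed: over 20 N from the fingers (contact force between the fingers and pinhole_box above 20 N).
It fails at once if the eraser, prints, tin or bookend is moved by more than 15 mm (distance of any of eraser, prints, tin, bookend from where it was at the start of the episode above 0.015 m).
It also fails if it takes over 42 s, if anything falls off the work surface, if the arm or the gripper's body presses on something with over 40 N, if the wrist force passes 120 N, or if a joint passes its speed limit or range.

### The arm

A 6-joint arm with a two-finger parallel gripper is mounted at the origin on the work surface. World frame = base frame: x ahead of the robot, y to its left, z up, the work surface at z = 0. Lengths are in m, angles in rad, forces in N, time in s.
With the tool pointing down it reaches from about 0.275 to 0.725 m from the base axis. Payload 5.6 kg.
Tool frame: the origin (TCP) lies on the centre line of the jaws, within the pads' length; the fingertips stand 11 mm ahead of it and the grasp point (between the pads) lies 8 mm behind it; z points along the fingers, y is the direction in which the jaws open and shut (so a half turn about z gives the same grasp; the last joint's range is limited). The gripper opens to 85 mm and grips with 20 to 120 N. Pads are 22 mm wide; open, the fingers measure 114 mm over their backs; the gripper's body (76 mm by 85 mm) begins 54 mm behind the grasp point. The pads swing forward as they close: fully open they stand 13 mm farther back than shut.
Start: joints at [-0.833, 0.255, 0.108, 0, -1.424, -0.285], TCP at [0.241, -0.495, 0.242] pointing down, gripper open.
Joint ranges: [-2.95, 2.95], [-1.21, 1.97], [-1.09, 1.5], [-2.87, 1.71], [-2.94, -0.07], [-3.05, 3.05]. Speed limits (rad/s): [2.57, 2.57, 3.14, 3.14, 3.14, 3.14].

### API

Orientations are given as a unit quaternion [x, y, z, w].
In Python, from station import ctrl, optics, workorder gives the robot as it stands.
- The arm moves only by the tool apply_moves, never from a script. Its argument "motion" is a list of rows, each a list of 7 numbers: the shift along the tool's x, y, z in mm, then the turn, a rotation vector about the tool's x, y, z in rad, then the opening, from 0 (shut) to 1 (fully open). In form: [[dx, dy, dz, rx, ry, rz, hand], ...]. A call has 1 to 5 rows; each row is the pose to reach, as a shift and turn from the pose commanded when the call began, along the tool's axes at that moment; what a row does not reach only later rows make up. A row lasts 1/12 s, in which the tool goes at most 41.7 mm and 7.16 degrees, less where a joint would pass 70% of its speed; a pose out of reach is approached as far as the arm can. A call with a gripper value outside its range is refused whole. The fingers move at their own pace and stop on an object; the grip force is fixed at half the most. Time passes only in rows, so rows that repeat a pose let the fingers close. It gives the time, the measured TCP pose, the force and the opening at its end, in the units of the state.
- ctrl.read_state(): the state, without advancing time (a new reading comes with each control period).
- optics.get_image(name): name is "scene" or "top" or "wrist"; returns the picture (384x512x3 uint8, blue, green, red); there is no depth.
- optics.get_calibration(name): a dict with "fx", "fy", "cx", "cy" (pixels), "k1" (the pictures are not rectified: a ray, as slopes to the right and down, at radius r is drawn at 1 + k1 r^2 times it, then the intrinsics apply), "view" (4x4, takes a point from world to camera coordinates). Camera axes: x right, y down, z forward; pixel columns grow to the right and rows downward; lengths in m; the calibration is good to about 2 mm. A picture is of the moment at which its call begins: read the wrist's pose just before it. get_calibration takes no time and is no camera call; for the wrist camera it gives the pose at the moment of the call.
- workorder.finish_job(): hands the job in, once; it reports no verdict.
Trained networks look in the newest picture that a camera, given by its name, has taken for a name from the list of things; names that differ only in an ending like _2 or _b are one class to them, and where a whole thing is asked for, a point or a joint stands for the part that bears it (a point fixed in the world has none). Each returns a list of dicts, best first, with "score" (0 to 1); they miss things now and then, are a little off and sometimes report something else, mostly with a low value. They report only what shows in the picture. A call takes as long as a camera call. They do not tell look-alikes from the thing itself.
- optics.search_frame(camera, target): "position" ([x, y, z] in m, in world coordinates, good to about 4 mm: the middle of the surface that is visible of it).
- optics.tip_of(camera, target): "position" ([x, y, z] in m, in world coordinates, good to about 4 mm: a listed point, or the origin of a listed thing).
The state is a dict: "time_s": time; "joints": joint angles; "joint_velocities": joint speeds; "joint_efforts": joint torques, N m; "eef_pos": TCP position; "eef_rot": TCP orientation; "ft_force": force on the tool from outside, world axes, zero at the start; "wrist_torque": the same for the moment, N m; "finger_gap": finger opening in m.
Only numpy, scipy, OpenCV 4.12 (cv2) and the standard library are available. Lean on these libraries where they do the work, as an engineer would, in place of code of your own. Each camera call takes 0.05 s, during which the arm holds its last target.

## Working session

There is one attempt and no reset: what is moved stays moved. The work goes in short steps, Python scripts to look and compute and a tool call to move; the robot and the scene stay as the last step left them, time stands still between calls to the robot, and variables do not carry over. Pictures are saved under pics/ and viewed, and the job is handed in when it is done.

Besides the shell and the picture viewer there is one more tool, called after "Emit:" as name(argument=value, ...), one argument or row to a line, values as JSON. apply_moves: Moves the arm, as the interface text tells. Its arguments: {"type":"object","properties":{"motion":{"type":"array","items":{"type":"array","items":{"type":"number"}}}},"required":["motion"]}

```bash
ls; mkdir -p pics; cat > h.py <<'E'
import numpy as np, cv2
from scipy.spatial.transform import Rotation as R
from station import ctrl, optics, workorder
def ray(cal,u,v):
    d=np.array([(u-cal['cx'])/cal['fx'],(v-cal['cy'])/cal['fy']]);s=d.copy()
    for _ in range(20): s=d/(1+cal['k1']*(s@s))
    V=np.array(cal['view']);Rt=V[:3,:3];o=-Rt.T@V[:3,3]
    return o,Rt.T@np.array([s[0],s[1],1])
def onz(cal,u,v,z=0):
    o,d=ray(cal,u,v);return o+d*(z-o[2])/d[2]
def proj(cal,p):
    V=np.array(cal['view']);c=V[:3,:3]@np.array(p)+V[:3,3];s=c[:2]/c[2];s=s*(1+cal['k1']*(s@s))
    return s[0]*cal['fx']+cal['cx'],s[1]*cal['fy']+cal['cy']
E
python3 - <<'E'
from h import *
s=ctrl.read_state();print(s['time_s'],s['eef_pos'],s['eef_rot'],s['finger_gap'])
for n in('scene','top'): cv2.imwrite(f'pics/{n}0.png',optics.get_image(n))
for t in('pinhole_box','green_frame','blue_frame','eraser','prints','tin','bookend'):
    for r in optics.tip_of('top',t)[:3]: print(t,np.round(r['position'],3),round(r['score'],2),np.round(proj(optics.get_calibration('top'),r['position'])))
E
```

```text
pics
0.0 [ 0.24047279 -0.4941027   0.24137161] [-2.24438331e-01  9.74487803e-01  9.46617552e-04 -2.48133605e-04] 0.08526729846829434
pinhole_box [ 0.71  -0.185  0.003] 0.89 [313. 167.]
pinhole_box [ 0.811 -0.006  0.003] 0.76 [265. 134.]
pinhole_box [0.343 0.111 0.001] 0.71 [214. 261.]
blue_frame [0.52  0.448 0.003] 0.58 [126. 198.]
eraser [ 0.706 -0.053  0.002] 0.42 [275. 164.]
prints [ 0.378 -0.034 -0.001] 0.67 [259. 256.]
tin [0.523 0.448 0.001] 0.88 [126. 197.]
bookend [ 0.564 -0.46  -0.   ] 0.58 [387. 218.]
bookend [ 0.704 -0.052 -0.001] 0.3 [275. 165.]
```

View pics/top0.png

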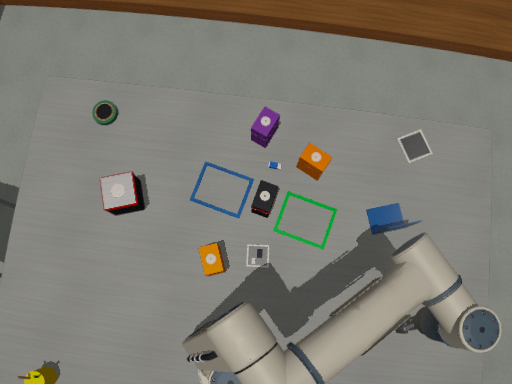

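View pics/scene0.png

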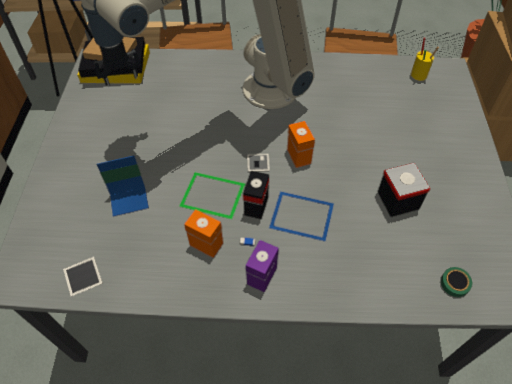

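Candidates in the top picture: black box with red band at (265,198); orange ones at (315,160) and (212,259); purple at (265,126); tin at (122,193). By the description I choose the black one at (265,198), between the blue and green frames. Next I'll check it close up and measure.

```bash
python3 - <<'E'
from h import *
a=[]
for n,(x0,x1,y0,y1) in dict(top=(185,345,150,260),scene=(170,340,130,260)).items():
    im=cv2.imread(f'pics/{n}0.png');cal=optics.get_calibration(n)
    a.append(cv2.resize(im[y0:y1,x0:x1],(640,int(640*(y1-y0)/(x1-x0))),interpolation=cv2.INTER_CUBIC)) 
    hsv=cv2.cvtColor(im,cv2.COLOR_BGR2HSV)
    for c,lo,hi in(('green',50,75),('blue',100,120)):
        m=cv2.inRange(hsv,(lo,130,60),(hi,255,255));k,l,st,ce=cv2.connectedComponentsWithStats(m)
        # frame = comp with biggest bbox near image middle
        best=[i for i in range(1,k) if 170<ce[i][0]<345 and 140<ce[i][1]<250]
        i=max(best,key=lambda i:st[i][2]*st[i][3])
        v,u=np.where(l==i)
        P=np.array([onz(cal,x,y)[:2] for x,y in zip(u,v)])
        r=cv2.minAreaRect((P*1000).astype(np.float32));print(n,c,r,st[i])
        # outer quad fit
for i,b in enumerate(a): cv2.imwrite(f'pics/crop{i}.png',b[:600])
for n in('scene','top'):
    for f in (optics.tip_of,optics.search_frame):
      optics.get_image(n)
      print(n,[(np.round(r['position'],3),round(r['score'],2)) for r in f(n,'pinhole_box')])
E
```

```text
top green ((522.3588256835938, -176.85650634765625), (182.44259643554688, 148.81822204589844), 76.40559387207031) [273 191  64  58 578]
top blue ((591.7835083007812, 121.1724624633789), (182.88449096679688, 147.70408630371094), 76.60238647460938) [190 162  64  56 543]
scene green ((527.657470703125, -179.1840057373047), (181.69256591796875, 146.14015197753906), 76.49939727783203) [180 173  65  46 423]
scene blue ((597.2854614257812, 118.8192367553711), (180.67919921875, 145.27362060546875), 76.81749725341797) [270 192  63  49 426]
scene [(array([ 0.343,  0.11 , -0.   ]), 0.9), (array([ 0.816, -0.003, -0.   ]), 0.88), (array([ 0.568, -0.033, -0.   ]), 0.83), (array([ 0.712, -0.181,  0.001]), 0.59), (array([ 0.607, -0.04 , -0.003]), 0.58)]
scene [(array([0.378, 0.104, 0.101]), 0.94), (array([ 0.73 , -0.174,  0.112]), 0.79), (array([ 0.602, -0.032,  0.119]), 0.71), (array([ 0.836, -0.004,  0.128]), 0.58)]
top [(array([ 0.71 , -0.186,  0.003]), 0.96), (array([ 0.811, -0.005,  0.001]), 0.9), (array([0.345, 0.111, 0.   ]), 0.78), (array([ 0.566, -0.032,  0.003]), 0.74)]
top [(array([ 0.557, -0.035,  0.13 ]), 0.96), (array([ 0.796, -0.006,  0.13 ]), 0.92), (array([ 0.698, -0.18 ,  0.134]), 0.83), (array([0.338, 0.109, 0.13 ]), 0.82)]
```

View pics/crop0.png

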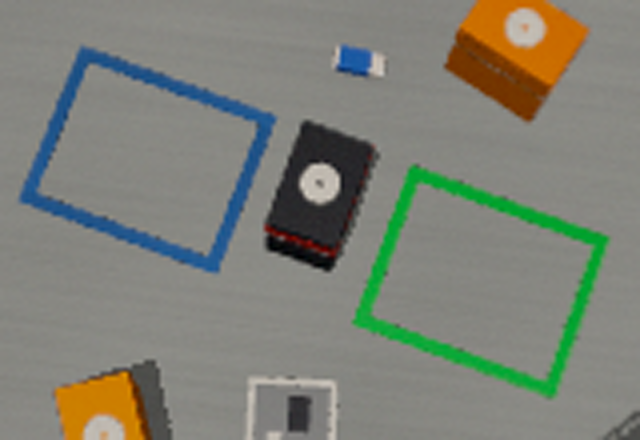

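View pics/crop1.png

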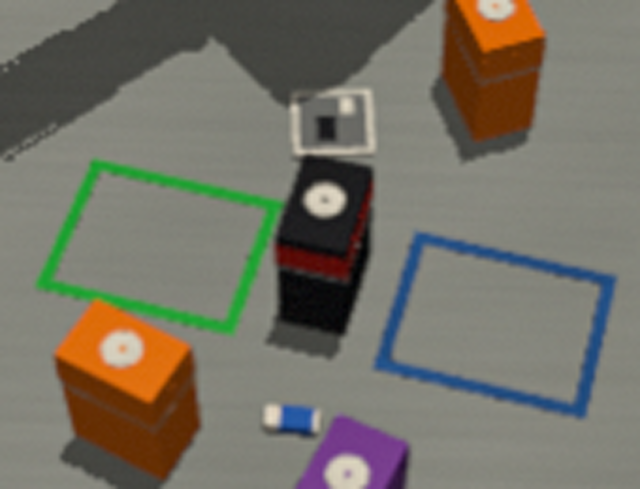

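The crop confirms the choice: black box, red band, white disc at top (265,196), standing between the blue frame and the green frame (centre about (305,220)). Now I'll measure the box in frame coordinates.

```bash
python3 - <<'E'
from h import *
F={'top':((.5224,-.1769),76.4),'scene':((.5277,-.1792),76.5)}
def tf(n,p):
    c,a=F[n];a=np.radians(a-90);x=np.array([np.cos(a),np.sin(a)]);y=np.array([-x[1],x[0]]);q=np.array(p[:2])-c
    return np.round([q@x*1000,q@y*1000],1)
t=optics.get_calibration('top');s=optics.get_calibration('scene')
p1=onz(t,185+320/4-.4,150+183/4-.4,.13);p2=onz(s,170+325/3.765-.4,130+200/3.765-.4,.13)
print(p1,tf('top',p1),p2,tf('scene',p2))
C=[onz(t,185+u/4-.4,150+v/4-.4,.13)[:2] for u,v in((307,121),(376,148),(338,245),(268,225))]
C=np.array(C);print(C.round(3),C.mean(0)); print(np.linalg.norm(np.roll(C,-1,0)-C,axis=1))
for i,j in((3,0),(2,1)): d=C[j]-C[i];print(np.degrees(np.arctan2(d[1],d[0])))
C=np.array([onz(s,170+u/3.765-.4,130+v/3.765-.4,.13)[:2] for u,v in((308,157),(373,168),(347,257),(278,240))])
print(C.round(3),C.mean(0)); print(np.linalg.norm(np.roll(C,-1,0)-C,axis=1))
for i,j in((0,3),(1,2)): d=C[j]-C[i];print(np.degrees(np.arctan2(d[1],d[0])))
# where a pose target
E
```

```text
[ 0.56328538 -0.02879769  0.13      ] [  4.9 153.6] [ 0.56853973 -0.03076581  0.13      ] [  5.1 153.9]
[[ 0.612 -0.012]
 [ 0.597 -0.07 ]
 [ 0.516 -0.049]
 [ 0.525  0.008]] [ 0.56234715 -0.0307741 ]
[0.05920617 0.08418448 0.05748911 0.08993854]
-13.089756619718335
-14.343992945129228
[[ 0.525 -0.047]
 [ 0.534  0.007]
 [ 0.624 -0.011]
 [ 0.61  -0.067]] [ 0.57323198 -0.02922311]
[0.05483725 0.09140604 0.05753367 0.08691302]
-13.204787241136076
-11.455966775900912
```

```bash
cat >> h.py <<'E'
c=np.array([.525,-.178]);xf=np.array([.972,-.233]);yf=np.array([.233,.972])
def tcp(fx,fy,z,tilt,tip=(.011,0,.011)):
    d=-yf/np.linalg.norm(yf)
    X=np.r_[d,0];Z=np.array([0,0,-1.]);Y=np.cross(Z,X)
    M=R.from_matrix(np.c_[X,Y,Z])*R.from_rotvec([0,np.radians(tilt),0])
    w=np.r_[c+xf*fx+yf*fy,z]
    return w-M.apply(tip),M
def delta(p,M,cmd=None):
    s=ctrl.read_state();q=R.from_quat(s['eef_rot'])
    return np.round(q.inv().apply(p-s['eef_pos'])*1000,1),np.round((q.inv()*M).as_rotvec(),3)
def tipnow():
    s=ctrl.read_state();q=R.from_quat(s['eef_rot']);w=s['eef_pos']+q.apply([.011,0,.011]);l=s['eef_pos']+q.apply([-.011,0,.011])
    v=w[:2]-c;return 'tip f',np.round([v@xf*1000,v@yf*1000,w[2]*1000,l[2]*1000],1),'t',round(s['time_s'],2),'F',np.round(s['ft_force'],1),'gap',round(s['finger_gap'],3)
E
python3 - <<'E'
from h import *
p,M=tcp(.005,.225,.22,28);print(p,delta(p,M),tipnow())
E
```

```text
[0.58575286 0.05400177 0.22454824] (array([-550.3,  342.3,   17.7]), array([ 0.216,  0.456, -0.865])) ('tip f', array([-211.1, -380.9,  231.3,  231.3]), 't', 0.85, 'F', array([ 0.1, -0. ,  0.4]), 'gap', 0.085)
```

Emit:
apply_moves(
  motion=[
    [-160, 100, -25, 0.216, 0.456, -0.865, 0.35],
    [-160, 100, -25, 0.216, 0.456, -0.865, 0.35],
    [-160, 100, -25, 0.216, 0.456, -0.865, 0.35],
    [-160, 100, -25, 0.216, 0.456, -0.865, 0.35],
    [-160, 100, -25, 0.216, 0.456, -0.865, 0.35],
  ],
)

```text
time_s: 1.27
eef_pos: [0.3425, -0.3326, 0.2685]
eef_rot: [-0.475, 0.866, -0.098, -0.122]
ft_force: [0.2, -0.5, 0.8]
finger_gap: 0.0296
```

```bash
python3 - <<'E'
from h import *
p,M=tcp(.005,.225,.22,28);print(delta(p,M),tipnow())
E
```

```text
(array([-448.4,    1. ,  -97.2]), array([ 0.076,  0.169, -0.319])) ('tip f', array([-145.4, -206. ,  261.3,  254.6]), 't', 1.27, 'F', array([ 0.2, -0.5,  0.8]), 'gap', 0.03)
```

Emit:
apply_moves(
  motion=[
    [-448, 1, -97, 0.076, 0.169, -0.319, 0.35],
    [-448, 1, -97, 0.076, 0.169, -0.319, 0.35],
    [-448, 1, -97, 0.076, 0.169, -0.319, 0.35],
    [-448, 1, -97, 0.076, 0.169, -0.319, 0.35],
    [-448, 1, -97, 0.076, 0.169, -0.319, 0.35],
  ],
)

```text
time_s: 1.68
eef_pos: [0.4527, -0.1573, 0.2476]
eef_rot: [-0.6, 0.763, -0.148, -0.19]
ft_force: [1.4, -1.1, 0.4]
finger_gap: 0.0298
```

```bash
python3 - <<'E'
from h import *
p,M=tcp(.005,.225,.22,28);print(delta(p,M),tipnow())
E
```

```text
(array([-220.1,  -79.2,  -90.5]), array([ 0.004,  0.002, -0.003])) ('tip f', array([-75.2, -11.6, 243. , 232.7]), 't', 1.68, 'F', array([ 1.4, -1.1,  0.4]), 'gap', 0.03)
```

Emit:
apply_moves(
  motion=[
    [-220, -79, -90, 0.004, 0.002, -0.003, 0.35],
    [-220, -79, -90, 0.004, 0.002, -0.003, 0.35],
    [-220, -79, -90, 0.004, 0.002, -0.003, 0.35],
    [-220, -79, -90, 0.004, 0.002, -0.003, 0.35],
    [-220, -79, -90, 0.004, 0.002, -0.003, 0.35],
  ],
)

```text
time_s: 2.1
eef_pos: [0.5642, 0.0175, 0.2284]
eef_rot: [-0.6, 0.763, -0.15, -0.189]
ft_force: [0.0, 0.6, 0.2]
finger_gap: 0.0293
```

```bash
python3 - <<'E'
from h import *
p,M=tcp(.005,.225,.22,28);print(delta(p,M),tipnow())
p,M=tcp(.005,.225,.030,28);print(delta(p,M))
E
```

```text
(array([-37.6, -12.3, -15.6]), array([ 0.   ,  0.001, -0.002])) ('tip f', array([ -7.4, 184.3, 223.8, 213.5]), 't', 2.1, 'F', array([0. , 0.6, 0.2]), 'gap', 0.029)
(array([-126.6,  -12.1,  152.3]), array([ 0.   ,  0.001, -0.002]))
```

Emit:
apply_moves(
  motion=[
    [-38, -12, -16, 0, 0, 0, 0.35],
    [-55, -12, 18, 0, 0, 0, 0.35],
    [-72, -12, 50, 0, 0, 0, 0.35],
    [-90, -12, 84, 0, 0, 0, 0.35],
    [-105, -12, 112, 0, 0, 0, 0.35],
  ],
)

```text
time_s: 2.52
eef_pos: [0.5839, 0.0519, 0.0776]
eef_rot: [-0.6, 0.763, -0.149, -0.19]
ft_force: [0.6, -0.0, 0.1]
finger_gap: 0.03
```

```bash
python3 - <<'E'
from h import *
cv2.imwrite('pics/s1.png',optics.get_image('scene')[100:300,150:400])
i=cv2.imread('pics/s1.png');cv2.imwrite('pics/s1.png',cv2.resize(i,None,fx=3,fy=3))
cv2.imwrite('pics/w1.png',optics.get_image('wrist'))
p,M=tcp(.005,.225,.03,28);print(delta(p,M),tipnow())
E
```

```text
(array([-23.4,  -3.9,  33.6]), array([ 0.009, -0.006,  0.001])) ('tip f', array([  1.3, 220.2,  70.8,  60.4]), 't', 2.62, 'F', array([ 0.5, -0.4, -0. ]), 'gap', 0.03)
```

View pics/s1.png

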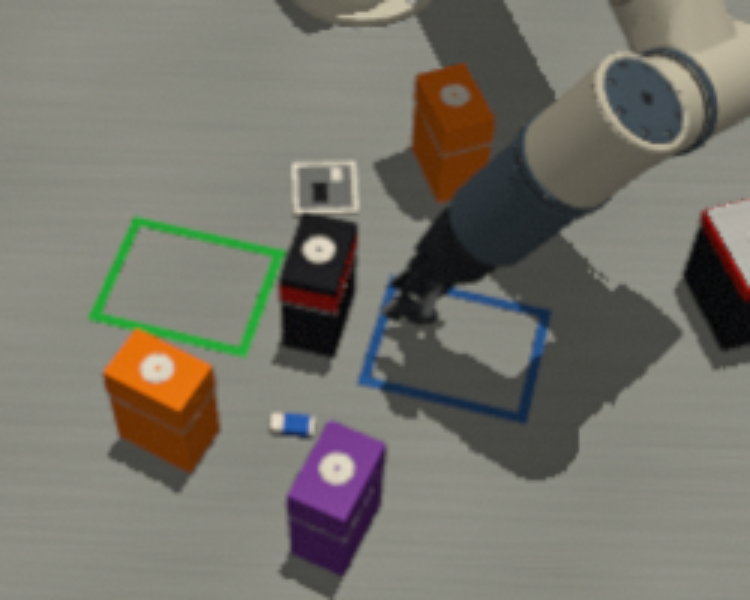

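View pics/w1.png

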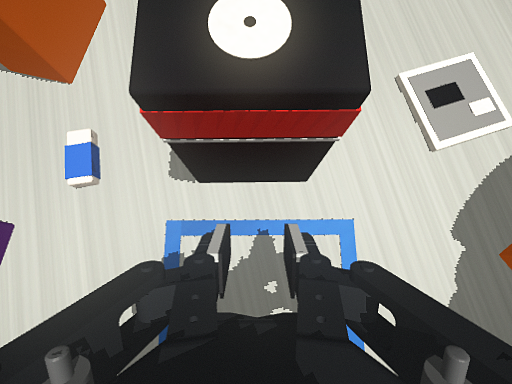

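The gripper (jaw centre at wrist col 257) is square behind the box (foot at cols 200–307, row 180), with nothing in the way. Lowering next.

Emit:
apply_moves(
  motion=[
    [-20, -4, 28, 0.009, -0.006, 0, 0.35],
    [-27, -4, 40, 0.009, -0.006, 0, 0.35],
    [-29, -4, 45, 0.009, -0.006, 0, 0.35],
    [-30, -4, 47, 0.009, -0.006, 0, 0.35],
    [-30, -4, 47, 0.009, -0.006, 0, 0.35],
  ],
)

```text
time_s: 3.03
eef_pos: [0.5906, 0.0554, 0.0264]
eef_rot: [-0.601, 0.763, -0.152, -0.184]
ft_force: [0.6, -0.4, 0.5]
finger_gap: 0.0298
```

```bash
python3 - <<'E'
from h import *
cv2.imwrite('pics/w2.png',optics.get_image('wrist'))
p,M=tcp(.005,.190,.014,28);print(delta(p,M),tipnow())
E
```

```text
(array([29.6,  4.7, 24.5]), array([-0.011,  0.009, -0.003])) ('tip f', array([  9.6, 227.5,  22. ,  11.9]), 't', 3.08, 'F', array([0.6, 0.4, 0.1]), 'gap', 0.03)
```

View pics/w2.png

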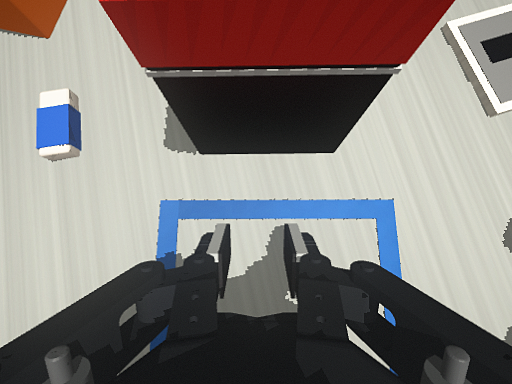

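Emit:
apply_moves(
  motion=[
    [-3, 5, 8, -0.011, 0.009, -0.003, 0.35],
    [10, 5, 14, -0.011, 0.009, -0.003, 0.35],
    [20, 5, 20, -0.011, 0.009, -0.003, 0.35],
    [26, 5, 23, -0.011, 0.009, -0.003, 0.35],
    [26, 5, 23, -0.011, 0.009, -0.003, 0.35],
  ],
)

```text
time_s: 3.5
eef_pos: [0.5765, 0.0221, 0.0168]
eef_rot: [-0.6, 0.762, -0.149, -0.192]
ft_force: [0.1, -0.6, -0.2]
finger_gap: 0.03
```

```bash
python3 - <<'E'
from h import *
cv2.imwrite('pics/w3.png',optics.get_image('wrist'))
p,M=tcp(.005,.130,.013,28);print(delta(p,M),tipnow())
E
```

```text
(array([55.5, -1.4, 28.9]), array([ 0.003, -0.002, -0.001])) ('tip f', array([  3.7, 192.4,  12.4,   2. ]), 't', 3.55, 'F', array([ 0.1, -0.3, -1.2]), 'gap', 0.03)
```

View pics/w3.png

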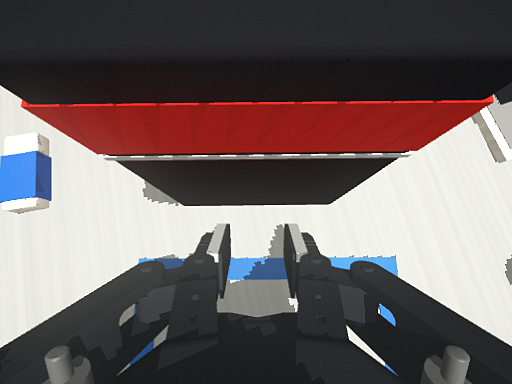

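Emit:
apply_moves(
  motion=[
    [3.5, 0, 1.9, 0, 0, 0, 0.35],
    [7, 0, 3.7, 0, 0, 0, 0.35],
    [10.5, 0, 5.6, 0, 0, 0, 0.35],
    [14, 0, 7.4, 0, 0, 0, 0.35],
    [17.5, -0.5, 9.3, 0, 0, 0, 0.35],
  ],
)

```text
time_s: 3.97
eef_pos: [0.573, 0.0041, 0.0165]
eef_rot: [-0.601, 0.762, -0.149, -0.191]
ft_force: [0.4, 1.4, 0.3]
finger_gap: 0.0301
```

```bash
python3 - <<'E'
from h import *
cv2.imwrite('pics/w4.png',optics.get_image('wrist'))
p,M=tcp(.005,.130,.0125,28);print(delta(p,M),tipnow())
E
```

```text
(array([37.9, -1. , 19.6]), array([ 0.003, -0.002,  0.   ])) ('tip f', array([  4. , 172.5,  11.9,   1.6]), 't', 4.02, 'F', array([ 0.9, -0.3, -0.7]), 'gap', 0.03)
```

View pics/w4.png

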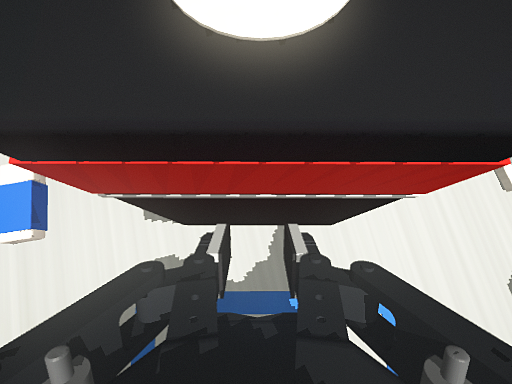

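```bash
cat >> h.py <<'E'
def disc(n='top',z=.13):
    im=optics.get_image(n);cal=optics.get_calibration(n)
    F={'top':((.5224,-.1769),76.4),'scene':((.5277,-.1792),76.5)}
    return im,cal,F[n]
def tf(n,p):
    F={'top':((.5224,-.1769),76.45),'scene':((.5277,-.1792),76.45)}
    cc,a=F[n];a=np.radians(a-90);x=np.array([np.cos(a),np.sin(a)]);y=np.array([-x[1],x[0]]);q=np.array(p[:2])-cc
    return np.round([q@x*1000,q@y*1000],1)
E
python3 - <<'E'
from h import *
im=optics.get_image('top');cv2.imwrite('pics/t4.png',cv2.resize(im[150:260,185:345],None,fx=4,fy=4,interpolation=cv2.INTER_CUBIC))
im=optics.get_image('scene');cv2.imwrite('pics/s4.png',cv2.resize(im[130:260,170:340],None,fx=4,fy=4,interpolation=cv2.INTER_CUBIC))
E
```

```text
(no output)
```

View pics/t4.png

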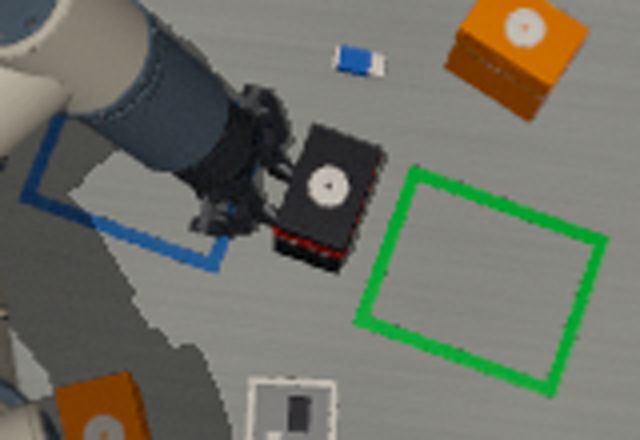

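View pics/s4.png

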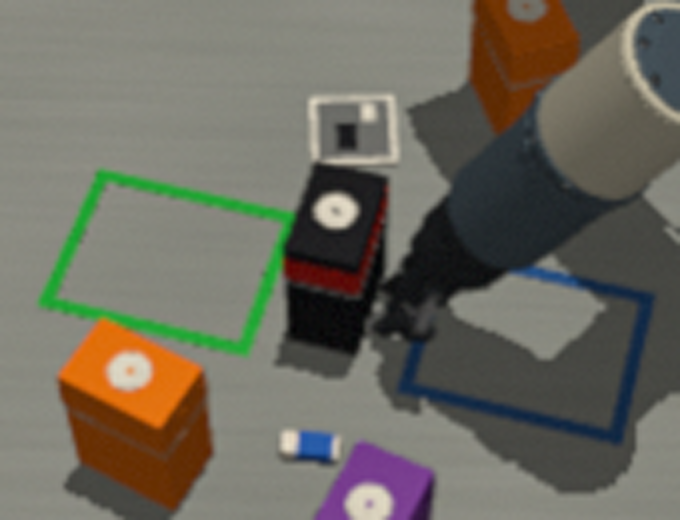

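The box disc moved from crop (320,183) to (328,186), about 7 mm, still upright and square, with low force. I'll keep pushing.

Emit:
apply_moves(
  motion=[
    [3.5, 0, 1.9, 0, 0, 0, 0.35],
    [7, -0.2, 3.6, 0, 0, 0, 0.35],
    [10.5, -0.3, 5.4, 0, 0, 0, 0.35],
    [14, -0.4, 7.2, 0, 0, 0, 0.35],
    [17.5, -0.5, 9.1, 0, 0, 0, 0.35],
  ],
)

```text
time_s: 4.53
eef_pos: [0.5685, -0.0156, 0.0166]
eef_rot: [-0.601, 0.762, -0.149, -0.192]
ft_force: [-0.3, 1.2, 0.0]
finger_gap: 0.0299
```

```bash
python3 - <<'E'
from h import *
p,M=tcp(.005,.1245,.0125,28);print(delta(p,M),tipnow())
E
```

```text
(array([25.6, -0.6, 13.1]), array([ 0.003, -0.002,  0.   ])) ('tip f', array([  4.4, 153.1,  12.1,   1.7]), 't', 4.53, 'F', array([-0.3,  1.2,  0. ]), 'gap', 0.03)
```

Emit:
apply_moves(
  motion=[
    [3.5, 0, 1.8, 0, 0, 0, 0.35],
    [7, 0, 3.6, 0, 0, 0, 0.35],
    [10.5, -0.3, 5.4, 0, 0, 0, 0.35],
    [14, -0.3, 7.2, 0, 0, 0, 0.35],
    [17.5, -0.4, 9.0, 0, 0, 0, 0.35],
  ],
)

```text
time_s: 4.95
eef_pos: [0.5644, -0.0348, 0.017]
eef_rot: [-0.601, 0.762, -0.149, -0.192]
ft_force: [0.2, 0.8, -0.6]
finger_gap: 0.03
```

```bash
python3 - <<'E'
from h import *
im=optics.get_image('top');cv2.imwrite('pics/t5.png',cv2.resize(im[150:260,185:345],None,fx=4,fy=4,interpolation=cv2.INTER_CUBIC))
im=optics.get_image('scene');cv2.imwrite('pics/s5.png',cv2.resize(im[130:260,170:340],None,fx=4,fy=4,interpolation=cv2.INTER_CUBIC))
p,M=tcp(.005,.1245,.0125,28);print(delta(p,M),tipnow())
E
```

```text
(array([ 7.7, -0.2,  4.2]), array([ 0.003, -0.002,  0.   ])) ('tip f', array([  4.8, 133.1,  12.6,   2.2]), 't', 5.05, 'F', array([-0.8,  0.5, -0.1]), 'gap', 0.03)
```

View pics/t5.png

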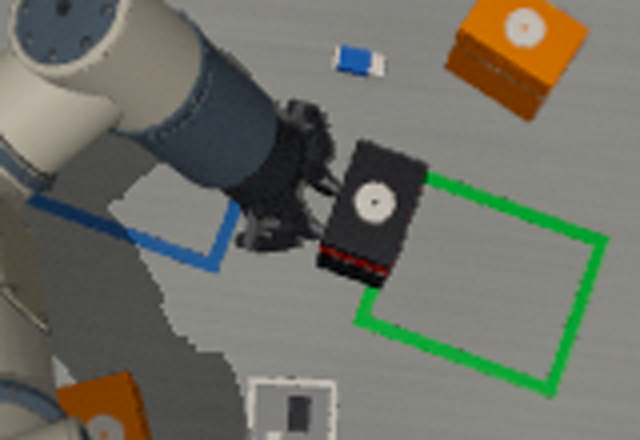

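View pics/s5.png

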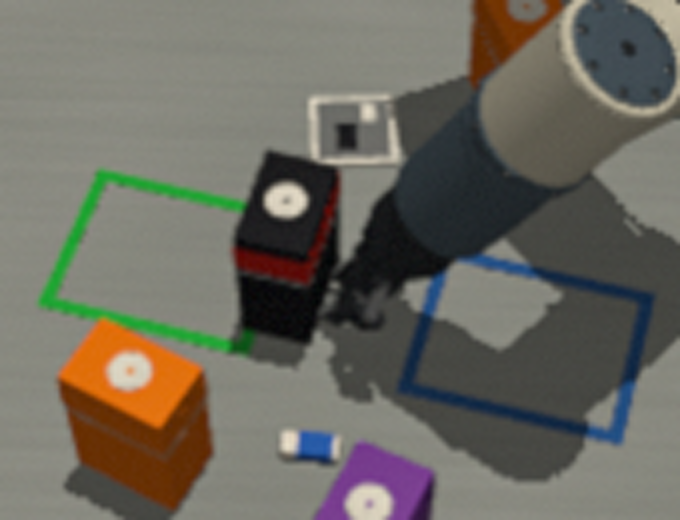

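```bash
python3 - <<'E'
from h import *
t=optics.get_calibration('top');s=optics.get_calibration('scene')
print(tf('top',onz(t,185+375/4-.4,150+202/4-.4,.13)),tf('scene',onz(s,170+286/4-.4,130+200/4-.4,.13)))
E
```

```text
[  6.1 107.4] [  6.  106.7]
```

The box is at frame (6, 107) mm and square. About 9 mm more, then back off and rise.

Emit:
apply_moves(
  motion=[
    [3.0, 0, 1.6, 0, 0, 0, 0.35],
    [6, 0, 3.2, 0, 0, 0, 0.35],
    [8.5, 0, 4.5, 0, 0, 0, 0.35],
    [8.5, 0, 4.5, 0, 0, 0, 0.35],
    [4, 0, 2, 0, 0, 0, 0.35],
  ],
)

```text
time_s: 5.47
eef_pos: [0.5628, -0.0396, 0.0171]
eef_rot: [-0.6, 0.762, -0.149, -0.192]
ft_force: [-0.4, -0.2, 0.0]
finger_gap: 0.0299
```

Emit:
apply_moves(
  motion=[
    [-10, 0, -5, 0, 0, 0, 0.35],
    [-25, 0, -13, 0, 0, 0, 0.35],
    [-30, 0, -16, 0, 0, 0, 0.35],
    [-14, 0, -47, 0, 0, 0, 0.35],
    [3, 0, -80, 0, 0, 0, 0.35],
  ],
)

```text
time_s: 5.88
eef_pos: [0.5704, -0.0042, 0.0878]
eef_rot: [-0.601, 0.761, -0.149, -0.195]
ft_force: [0.9, 0.4, -0.1]
finger_gap: 0.0297
```

```bash
python3 - <<'E'
from h import *
im=optics.get_image('top');cv2.imwrite('pics/t6.png',cv2.resize(im[150:260,185:345],None,fx=4,fy=4,interpolation=cv2.INTER_CUBIC))
im=optics.get_image('scene');cv2.imwrite('pics/s6.png',cv2.resize(im[130:260,170:340],None,fx=4,fy=4,interpolation=cv2.INTER_CUBIC))
print(tipnow())
p,M=tcp(.006,.155,.113,28);print(delta(p,M))
E
```

```text
('tip f', array([  8.5, 167.3,  90.1,  79.9]), 't', 5.98, 'F', array([0.2, 0.6, 0.5]), 'gap', 0.03)
(array([ 21.6,   2.3, -14.4]), array([-0.007,  0.003, -0.002]))
```

View pics/t6.png

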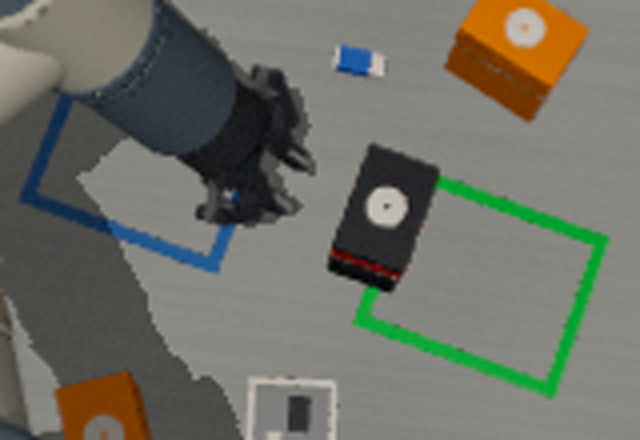

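View pics/s6.png

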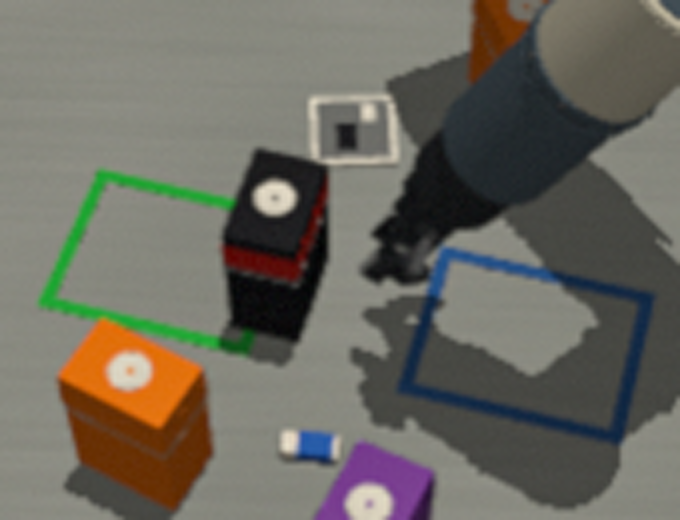

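The box stands at frame y≈97 mm, disc at crop (386,206), upright and square. Now the topple push at about 108 mm height.

```bash
python3 - <<'E'
from h import *
t=optics.get_calibration('top');s=optics.get_calibration('scene')
print(tf('top',onz(t,185+386/4-.4,150+206.5/4-.4,.13)),tf('scene',onz(s,170+274/4-.4,130+198/4-.4,.13)))
p,M=tcp(.006,.135,.108,28);print(delta(p,M))
E
```

```text
[ 5.8 98. ] [ 6.7 97.3]
(array([37. ,  2.4, -0.7]), array([-0.007,  0.003, -0.002]))
```

Emit:
apply_moves(
  motion=[
    [5, 2, -10, -0.007, 0.003, -0.002, 0.35],
    [18, 2.4, -8, -0.007, 0.003, -0.002, 0.35],
    [30, 2.4, -4, -0.007, 0.003, -0.002, 0.35],
    [36, 2.4, -1, -0.007, 0.003, -0.002, 0.35],
    [37, 2.4, -1, -0.007, 0.003, -0.002, 0.35],
  ],
)

```text
time_s: 6.4
eef_pos: [0.5609, -0.0371, 0.107]
eef_rot: [-0.6, 0.762, -0.147, -0.196]
ft_force: [-0.1, -1.0, 0.7]
finger_gap: 0.03
```

Emit:
apply_moves(
  motion=[
    [4, 0, 2.1, 0, 0, 0, 0.35],
    [8, 0, 4.2, 0, 0, 0, 0.35],
    [12, 0, 6.4, 0, 0, 0, 0.35],
    [16, 0, 8.5, 0, 0, 0, 0.35],
    [20, 0, 10.6, 0, 0, 0, 0.35],
  ],
)

```text
time_s: 6.82
eef_pos: [0.5568, -0.0577, 0.1075]
eef_rot: [-0.601, 0.761, -0.147, -0.195]
ft_force: [0.1, 1.6, 0.5]
finger_gap: 0.0298
```

```bash
python3 - <<'E'
from h import *
im=optics.get_image('scene');cv2.imwrite('pics/s7.png',cv2.resize(im[130:260,170:340],None,fx=4,fy=4,interpolation=cv2.INTER_CUBIC))
print(tipnow())
E
```

```text
('tip f', array([  2.4, 108.7, 103. ,  92.6]), 't', 6.87, 'F', array([-0.5,  0.1, -2. ]), 'gap', 0.03)
```

View pics/s7.png

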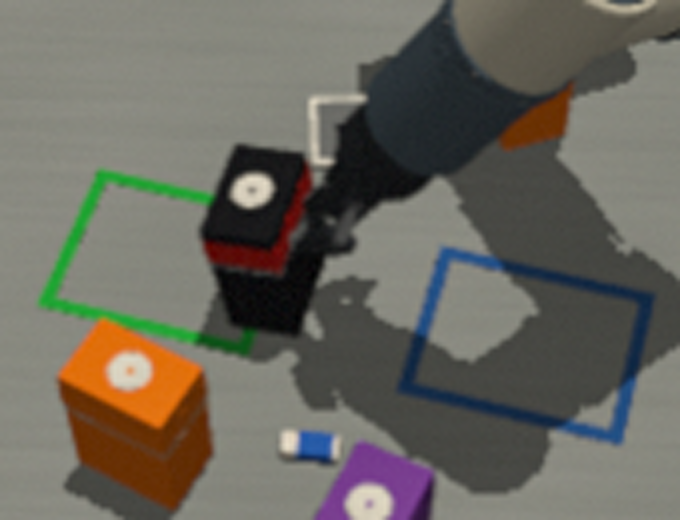

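The box is leaning forward about its far edge, as intended. Continuing.

Emit:
apply_moves(
  motion=[
    [4, 0, 2.1, 0, 0, 0, 0.35],
    [8, -0.5, 4.2, 0, 0, 0, 0.35],
    [12, -1, 6.4, 0, 0, 0, 0.35],
    [16, -1.5, 8.5, 0, 0, 0, 0.35],
    [20, -2, 10.6, 0, 0, 0, 0.35],
  ],
)

```text
time_s: 7.28
eef_pos: [0.5531, -0.0805, 0.1076]
eef_rot: [-0.6, 0.761, -0.147, -0.195]
ft_force: [-0.6, 0.4, 0.5]
finger_gap: 0.0298
```

Emit:
apply_moves(
  motion=[
    [4, 0, 2.1, 0, 0, 0, 0.35],
    [8, 0, 4.2, 0, 0, 0, 0.35],
    [11, 0, 5.8, 0, 0, 0, 0.35],
    [13, 0, 6.9, 0, 0, 0, 0.35],
    [15, 0, 8, 0, 0, 0, 0.35],
  ],
)

```text
time_s: 7.7
eef_pos: [0.5492, -0.0967, 0.1077]
eef_rot: [-0.6, 0.761, -0.147, -0.195]
ft_force: [-0.1, -0.4, -0.4]
finger_gap: 0.0296
```

```bash
python3 - <<'E'
from h import *
im=optics.get_image('scene');cv2.imwrite('pics/s8.png',cv2.resize(im[130:260,170:340],None,fx=4,fy=4,interpolation=cv2.INTER_CUBIC))
print(tipnow())
E
```

```text
('tip f', array([  4.4,  69.5, 103.2,  92.8]), 't', 7.75, 'F', array([-0.7, -0.2,  0.1]), 'gap', 0.03)
```

View pics/s8.png

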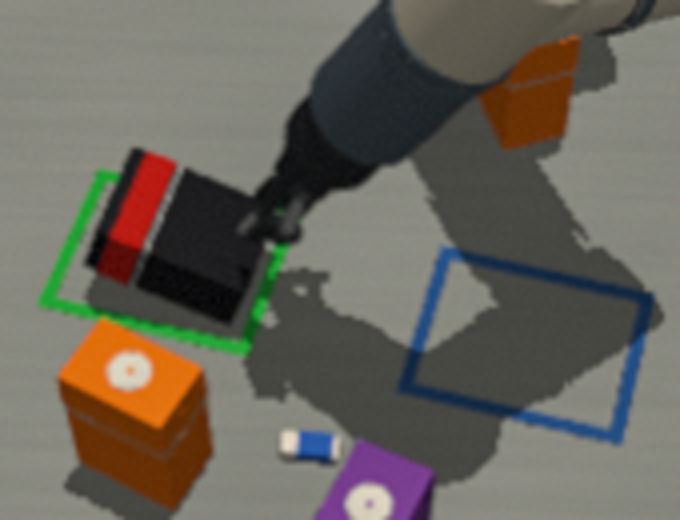

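The box has fallen into the green frame. I'll retract up and back, then check.

Emit:
apply_moves(
  motion=[
    [-15, 0, -28, 0, 0, 0, 0.35],
    [-35, 0, -65, 0, 0, 0, 0.35],
    [-60, 0, -95, 0, 0, 0, 0.35],
    [-95, 0, -115, 0, 0, 0, 0.35],
    [-130, 0, -135, 0, 0, 0, 0.35],
  ],
)

```text
time_s: 8.17
eef_pos: [0.5925, 0.0787, 0.1664]
eef_rot: [-0.6, 0.762, -0.148, -0.194]
ft_force: [0.6, -0.9, -0.5]
finger_gap: 0.03
```

Emit:
apply_moves(
  motion=[
    [-35, 0, -20, 0, 0, 0, 0.35],
    [-70, 0, -40, 0, 0, 0, 0.35],
    [-100, 0, -50, 0, 0, 0, 0.35],
    [-100, 0, -50, 0, 0, 0, 0.35],
    [-100, 0, -50, 0, 0, 0, 0.35],
  ],
)

```text
time_s: 8.58
eef_pos: [0.618, 0.1874, 0.16]
eef_rot: [-0.601, 0.76, -0.147, -0.196]
ft_force: [0.2, -0.3, -0.3]
finger_gap: 0.0297
```

```bash
python3 - <<'E'
from h import *
im=optics.get_image('top');cv2.imwrite('pics/t9.png',cv2.resize(im[150:270,185:345],None,fx=4,fy=4,interpolation=cv2.INTER_CUBIC))
t=optics.get_calibration('top')
for n in('foot_a','foot_b','top_a','top_b'):
    r=optics.tip_of('top',n);print(n,[(tf('top',q['position']),round(q['position'][2],3),round(q['score'],2)) for q in r][:5])
im=optics.get_image('scene');cv2.imwrite('pics/s9.png',im);print(tipnow())
for n in('eraser','prints','tin','bookend'):
    for cam in('top','scene'):
        print(n,cam,[(np.round(q['position'],3),round(q['score'],2)) for q in optics.tip_of(cam,n)][:2])
E
```

```text
foot_a [(array([191.1,  85.4]), -0.002, 0.94), (array([-38.4,  58.4]), 0.029, 0.87), (array([175.4,  -5.2]), 0.004, 0.84), (array([197.6, 243.5]), 0.001, 0.83), (array([-277.7,  214.1]), 0.003, 0.79)]
foot_b [(array([191.1,  85.4]), -0.002, 0.94), (array([-38.4,  58.4]), 0.029, 0.87), (array([175.4,  -5.2]), 0.004, 0.84), (array([197.6, 243.5]), 0.001, 0.83), (array([-277.7,  214.1]), 0.003, 0.79)]
top_a [(array([284.6, 227.4]), 0.132, 0.97), (array([-202.6,  260.6]), 0.132, 0.89), (array([-275. ,  212.7]), 0.13, 0.86), (array([177.3,  -5. ]), 0.131, 0.83), (array([-36.1, -67.2]), 0.026, 0.72)]
top_b [(array([284.6, 227.4]), 0.132, 0.97), (array([-202.6,  260.6]), 0.132, 0.89), (array([-275. ,  212.7]), 0.13, 0.86), (array([177.3,  -5. ]), 0.131, 0.83), (array([-36.1, -67.2]), 0.026, 0.72)]
('tip f', array([  6. , 359.1, 157.9, 147.5]), 't', 8.88, 'F', array([-0.4, -0.6, -0.4]), 'gap', 0.03)
eraser top [(array([ 0.7  , -0.05 , -0.003]), 0.44), (array([ 0.527, -0.183,  0.026]), 0.4)]
eraser scene [(array([ 0.703, -0.055, -0.   ]), 0.42)]
prints top [(array([ 0.382, -0.036,  0.001]), 0.61)]
prints scene [(array([ 0.379, -0.036, -0.001]), 0.82), (array([ 0.466, -0.24 ,  0.031]), 0.6)]
tin top [(array([ 0.522,  0.448, -0.   ]), 0.7), (array([ 0.56 , -0.457, -0.002]), 0.29)]
tin scene [(array([0.522, 0.445, 0.001]), 0.84), (array([ 0.586, -0.133,  0.028]), 0.41)]
bookend top [(array([ 0.561, -0.458, -0.002]), 0.66)]
bookend scene [(array([ 0.559, -0.458, -0.   ]), 0.86)]
```

View pics/t9.png

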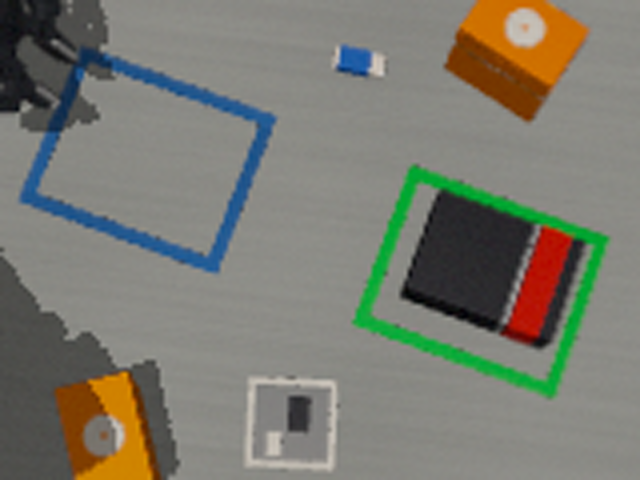

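View pics/s9.png

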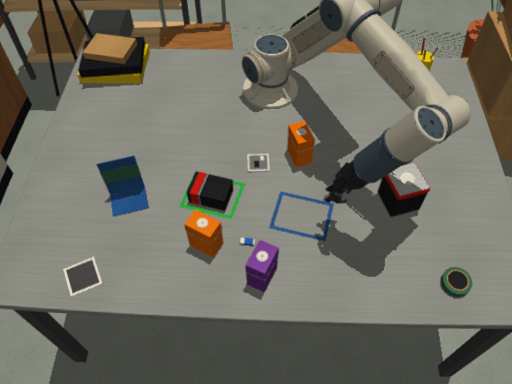

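```bash
python3 - <<'E'
from h import *
t=optics.get_calibration('top')
for u,v in((437,190),(586,240),(546,345),(402,293)): print(tf('top',onz(t,185+u/4-.4,150+v/4-.4,.06 if v!=0 else 0)))
s=ctrl.read_state();print(s['time_s'],np.round(s['ft_force'],1),np.round(s['joint_velocities'],3))
E
```

```text
[47.7 63.2]
[ 51.9 -67.3]
[-42.6 -64.7]
[-43.9  61. ]
9.2833 [-0.   0.5  0. ] [ 0.001  0.002  0.002 -0.002  0.001  0.   ]
```

The top-face corners are at frame x −44…52 and y −67…63 mm, well inside ±74.5 / ±92. The bystanders have not moved and the arm is clear, so I'm handing in.

```bash
python3 -c "
from h import *
print(workorder.finish_job())"
```

```text
the job is handed in; nothing more can be done
None
```

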